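# Set the bedside day calendar to the 24th

## Task

Set the wooden day calendar on the bedside top to 24: roll its left thumbwheel (left as seen from the robot) until the face with two pips is squarely on top, and its right thumbwheel until the face with four pips is squarely on top. Leave the glass tumbler where it stands.

Things in the scene. Friction and masses are not known exactly. Their poses are not given: they have to be found in the camera images.
- calendar: Oak day calendar, fixed: base 120 (x) x 200 (y) x 14 mm, posts up to 90 mm high, two pale wood thumbwheels on a level axle along y, 72 mm above the table at x = 0; left wheel centred at y = +46 mm, right at -46. Origin: centre of the underside; x points away from the robot, z up. Wheel: six flat faces 30 mm from the axle, a radial fin on each edge, 10 mm thick, 38 mm wide, tip 52 mm from axle.
- left_wheel (a joint): Left wheel's angle, rad; grows as its top rolls away from the robot (calendar's +x). 0: one pip squarely on top, 1.047: two, 2.094: three, 3.142: four, 4.189: five, 5.236: six (fins then 30 and 90 degrees either side of straight up). Stops at -0.3, 5.54. Starts at 1.7 to 2.4. Push a fin with the fingertips from above: 1 to 2 N; it stays where left, also between faces.
- right_wheel (a joint): Right wheel's angle, rad; built like the left, same sense, values, stops and stiffness: 3.142 is four pips squarely on top. Starts at 1.75 to 2.5. Faces bear 1 to 6 black pips 8.4 mm across, as on a die; rolling the top away from the robot brings up the next higher number.
- tumbler: Clear glass tumbler, 76 mm across, 85 mm high, standing loose to the right of the calendar, 160 to 205 mm from the calendar's origin. Origin: centre of its underside. Not to be moved.

How it is judged:
By the outcome, as a careful person would: the job done as asked, in the order asked, and still so for the second after the job is handed in, with the robot touching nothing.
It also fails if it takes over 40 s, if anything falls off the work surface, if the arm or the gripper's body presses on something with over 40 N, if the wrist force passes 120 N, or if a joint passes its speed limit or range.

## Robot

A 7-joint arm with a two-finger parallel gripper is mounted at the origin on the work surface. World frame = base frame: x ahead of the robot, y to its left, z up, the work surface at z = 0. Lengths are in m, angles in rad, forces in N, time in s.
With the tool pointing down it reaches from about 0.4 to 0.85 m from the base axis. Payload 10.4 kg.
Tool frame: the origin (TCP) lies between the finger pads; the fingertips stand ahead of it and the grasp point (between the pads) lies 5 mm behind it (manip.tip_extent is the z of the fingertips in the tool frame, in m); z points along the fingers, y is the line along which they close (so a half turn about z gives the same grasp; the last joint's range is limited). The gripper opens to 85 mm and grips with 20 to 120 N. Pads are 22 mm wide; open, the fingers measure 114 mm over their backs; the gripper's body (76 mm by 85 mm) begins 54 mm behind the grasp point. The pads swing forward as they close: fully open they stand 13 mm farther back than shut.
Start: joints at [1.161, 0.332, -0.065, 1.46, 0.022, 1.35, -0.088], TCP at [0.236, -0.579, 0.245] pointing down, gripper open.
Joint ranges: [-2.6, 2.6], [-0.5, 2.12], [-1.47, 1.34], [0.16, 2.42], [-1.27, 4.41], [0.06, 2.06], [-2.6, 2.6]. Speed limits (rad/s): [2.22, 2.22, 2.79, 2.79, 3.14, 3.14, 3.14].

## Interface

Orientations are given as a unit quaternion [x, y, z, w].
In Python, from workcell import status, viewer, manip gives the robot as it stands.
- The arm moves only by the tool play_rows, never from a script. Its argument "plan" is one flat list of numbers, 7 for each row, row after row: the turn, a rotation vector about the tool's x, y, z in degrees, then the shift along the tool's x, y, z in m, then the opening, from 0 (shut) to 1 (fully open). In form: [ax, ay, az, dx, dy, dz, grip, ax, ay, az, dx, dy, dz, grip, ...]. A call has 1 to 20 rows; each row is the pose to reach, as a shift and turn from the pose commanded when the call began, along the tool's axes at that moment; what a row does not reach only later rows make up. A row lasts 1/8 s, in which the tool goes at most 62.5 mm and 10.7 degrees, less where a joint would pass 70% of its speed; a pose out of reach is approached as far as the arm can. A call with a gripper value outside its range is refused whole. The fingers move at their own pace and stop on an object; "squeeze" is the grip in N (left out, the last holds). Time passes only in rows, so rows that repeat a pose let the fingers close. It gives the time, the measured TCP pose, the force, the opening and the grip force at its end, in the units of the state.
- status.get_obs(): the state, without advancing time (a new reading comes with each control period).
- viewer.camera(name): name is "scene" or "top"; returns the picture (480x640x3 uint8, red, green, blue); there is no depth.
- viewer.camera_model(name): a dict with "fx", "fy", "cx", "cy" (pixels), "R" (3x3) and "t" (3): a world point X has camera coordinates R X + t. Camera axes: x right, y down, z forward; pixel columns grow to the right and rows downward; lengths in m; the calibration is good to about 2 mm. A picture is of the moment at which its call begins. camera_model takes no time and is no camera call.
- manip.hand_in(): hands the job in; it is judged then, once.
The state is a dict: "clock": time; "joint_pos": joint angles; "joint_velocities": joint speeds; "tau": joint torques, N m; "position": TCP position; "ee_rot": TCP orientation; "ft_force": force on the tool from outside, world axes, zero at the start; "torque": the same for the moment, N m; "grip_width": opening from 0.0 (shut) to 1.0 (fully open); "grasp_force": force on a finger pad.
Only numpy, scipy, OpenCV 4.12 (cv2) and the standard library are available. Lean on these libraries where they do the work, as an engineer would, in place of code of your own. Each camera call takes 0.05 s, during which the arm holds its last target. There are 200 camera calls.

## Working session

There is one attempt and no reset: what is moved stays moved. The work goes in short steps, Python scripts to look and compute and a tool call to move; the robot and the scene stay as the last step left them, time stands still between calls to the robot, and variables do not carry over. Pictures are saved under pics/ and viewed, at most 10 in all, crops included, and the job is handed in when it is done.

Besides the shell and the picture viewer there is one more tool, called after "Call:" by a JSON object that holds its "name" and its "arguments", one argument or row to a line. play_rows: Moves the arm, as the interface text tells. Its arguments: {"type":"object","properties":{"plan":{"type":"array","items":{"type":"number"}},"squeeze":{"type":"number"}},"required":["plan"]}

```bash
mkdir -p pics; ls; python3 - <<'E'
from workcell import status, viewer, manip
import cv2,numpy as np
a=viewer.camera("scene");b=viewer.camera("top")
cv2.imwrite("pics/s0.png",a[:,:,::-1]);cv2.imwrite("pics/t0.png",b[:,:,::-1])
for n in("scene","top"):
    m=viewer.camera_model(n);print(n,m["fx"],m["cx"],m["cy"],np.round(m["R"],3).tolist(),np.round(m["t"],3), -np.array(m["R"]).T@m["t"])
print(manip.tip_extent, status.get_obs())
E
```

```text
pics
scene 465.6407120240653 315.4162169308733 239.863027217786 [[0.596, 0.803, 0.006], [0.639, -0.469, -0.609], [-0.487, 0.367, -0.793]] [-0.343 -0.296  1.026] [ 0.89291849 -0.2397345   0.63537782]
top 435.31284592104265 314.4541022881163 234.12714876004608 [[-0.03, -0.999, -0.023], [-0.992, 0.032, -0.122], [0.122, 0.019, -0.992]] [0.024 0.583 0.669] [ 0.49689361 -0.00769653  0.73551556]
0.014 {'clock': 0.1, 'joint_pos': array([ 1.16140413,  0.33281605, -0.06470751,  1.46086665,  0.02161532,
        1.34987656, -0.08846383]), 'joint_velocities': array([-0.0022404 , -0.00256926, -0.00031505, -0.00168851, -0.00031318,
        0.00160733,  0.00130012]), 'tau': array([ 1.31862638e-03, -6.26745558e+01,  4.93491255e-02, -3.92430139e+01,
        1.63798453e-02,  6.91112058e-03, -4.81799987e-07]), 'position': array([ 0.23564133, -0.5785368 ,  0.24458644]), 'ee_rot': array([ 9.81350645e-01,  1.92225151e-01, -1.55835037e-04, -6.15869458e-04]), 'ft_force': array([-0.30859281, -0.00144479,  0.34495106]), 'torque': array([ 0.03576215, -0.04933355,  0.01953601]), 'grasp_force': 0.0, 'grip_width': 1.0014483651797192}
```

View pics/s0.png

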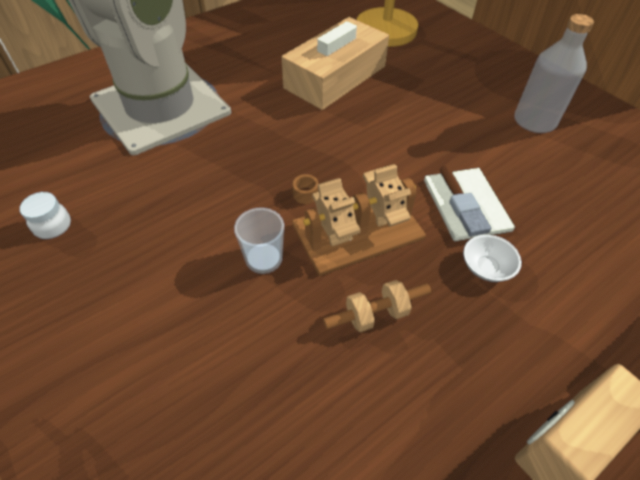

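View pics/t0.png

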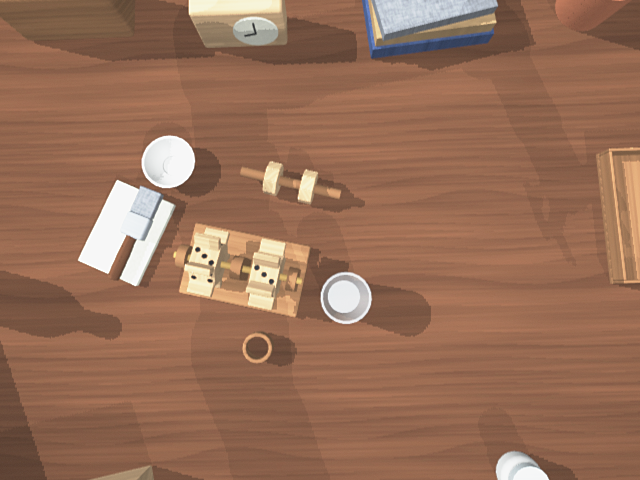

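The top view shows the base with corners near (196,224), (310,245), (297,316) and (180,294). The left wheel is near (205,262), the right near (267,275), and the tumbler is at (346,298). In the scene view the wheels are at (335,210) and (387,195).

```bash
cat > h.py <<'E'
import numpy as np,cv2
from workcell import status, viewer, manip
from scipy.spatial.transform import Rotation as Ro
def ray(n,p):
    m=viewer.camera_model(n);R=np.array(m["R"]);C=-R.T@m["t"]
    d=R.T@np.array([(p[0]-m["cx"])/m["fx"],(p[1]-m["cy"])/m["fy"],1]);return C,d
def onz(n,p,z):
    C,d=ray(n,p);return C+d*(z-C[2])/d[2]
def proj(n,X):
    m=viewer.camera_model(n);c=np.atleast_2d(X)@np.array(m["R"]).T+m["t"]
    return np.c_[m["fx"]*c[:,0]/c[:,2]+m["cx"],m["fy"]*c[:,1]/c[:,2]+m["cy"]]
E
python3 - <<'E'
from h import *
P=np.array([onz("top",p,.014) for p in [(196,224),(310,245),(297,316),(180,294)]])
print(P.round(3)); c=P.mean(0); e=P[0]+P[3]-P[1]-P[2]; 
yaw=np.arctan2(-e[0],e[1]);print("c",c,"yaw deg",np.degrees(yaw), [np.linalg.norm(P[i]-P[i-1]) for i in range(4)])
print("tumbler",onz("top",(346,298),.085))
t=cv2.imread("pics/t0.png")[210:330,165:325];s=cv2.imread("pics/s0.png")[155:275,285:445]
cv2.imwrite("pics/crop.png",np.vstack([cv2.resize(i,(400*2,300*2),interpolation=cv2.INTER_CUBIC)[:,:] for i in (t,)]))
cv2.imwrite("pics/crops.png",cv2.resize(s,(800,600),interpolation=cv2.INTER_CUBIC))
E
```

```text
[[0.61  0.205 0.014]
 [0.568 0.014 0.014]
 [0.452 0.039 0.014]
 [0.493 0.232 0.014]]
c [0.53079414 0.12252443 0.014     ] yaw deg -12.203628075633997 [np.float64(0.1191170084482463), np.float64(0.1956621414400541), np.float64(0.11838739198221443), np.float64(0.19718619656111794)]
tumbler [ 0.48064955 -0.03883448  0.085     ]
```

View pics/crop.png

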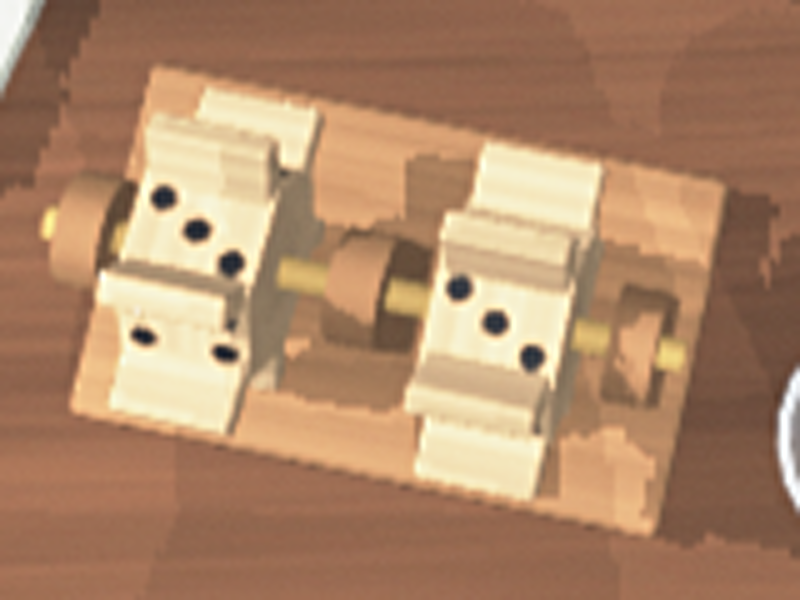

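View pics/crops.png

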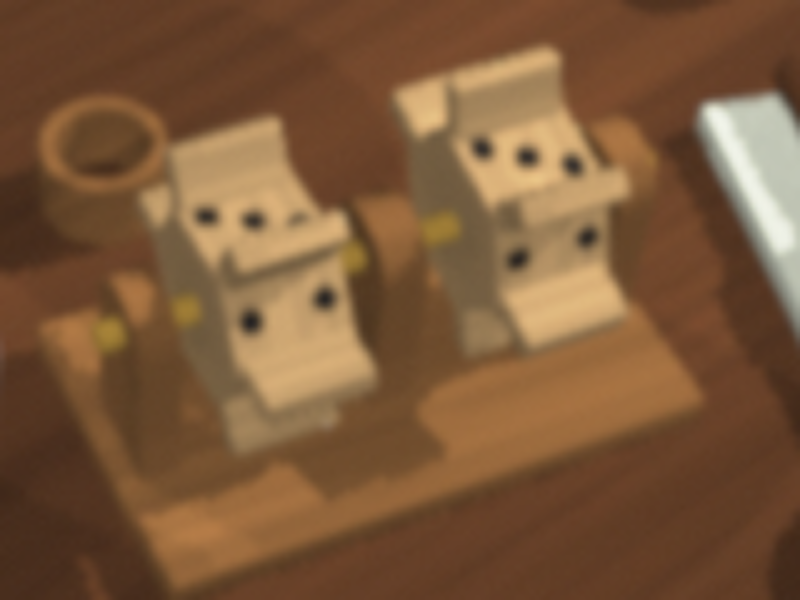

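The crops show three pips on top of both wheels. The middle pips are at (204,256) and (264,274) in the top picture and at (390,186) and (336,199) in the scene picture. The left wheel must roll about -60° and the right about +60°.

```bash
cat >> h.py <<'E'
yaw=np.radians(-12.2);O=np.array([.5308,.1225,0])
Rc=Ro.from_euler('z',yaw).as_matrix()
def ang(n,p,face,r=30e-3,best=None):
    C,d=ray(n,p);C=Rc.T@(C-O)-[0,0,.072];d=Rc.T@d
    a=d[0]**2+d[2]**2;b=C[0]*d[0]+C[2]*d[2];c=C[0]**2+C[2]**2-r*r
    D=b*b-a*c
    s=(-b-np.sqrt(max(D,0)))/a; X=C+s*d
    return np.arctan2(X[0],X[2])+(face-1)*np.pi/3, X[1]
E
python3 - <<'E'
from h import *
T=lambda *q:np.mean(q,0)/5+[165,210]
S=lambda *q:np.mean(q,0)/5+[285,155]
print("L",ang("top",T((163,197),(197,230),(231,263)),3),ang("scene",S((483,149),(527,156),(573,165)),3),ang("scene",S((517,258),(587,237)),2))
print("R",ang("top",T((459,288),(495,322),(532,357)),3),ang("scene",S((205,215),(253,220),(300,220)),3),ang("scene",S((250,322),(325,298)),2))
E
```

```text
L (np.float64(2.347323794844569), np.float64(0.04727577566272895)) (np.float64(2.3800759016913196), np.float64(0.04828663589031523)) (np.float64(2.394926513729013), np.float64(0.04867531988140278))
R (np.float64(1.9925673240149075), np.float64(-0.044544650764290275)) (np.float64(2.014986681031968), np.float64(-0.043720207922295085)) (np.float64(2.0487608535978485), np.float64(-0.04457908793605392))
```

```bash
cat >> h.py <<'E'
def shift(xl,y,h,lead):  # leading face of shut fingers at cal x=xl, tip at h above axle; lead=+1 pushes +x
    o=status.get_obs();X=O+Rc@np.array([xl-lead*.011,y,.072+h+.014])
    R=Ro.from_quat(o["ee_rot"]);G=Ro.from_matrix(Rc@np.diag([1,-1,-1.]))
    return np.r_[(R.inv()*G).as_rotvec(degrees=True).round(1),(R.inv().apply(X-o["position"])).round(4)]
E
python3 - <<'E'
from h import *
print(shift(.055,.046,.085,-1))
E
```

```text
[-0.1     0.     34.4     0.6183 -0.5385  0.0742]
```

Call:
{"name": "play_rows", "arguments": {
  "plan": [0,0,34.4,0.618,-0.5385,0,0,0,0,34.4,0.618,-0.5385,0,0,0,0,34.4,0.618,-0.5385,0,0,0,0,34.4,0.618,-0.5385,0,0,0,0,34.4,0.618,-0.5385,0,0,0,0,34.4,0.618,-0.5385,0,0,0,0,34.4,0.618,-0.5385,0,0,0,0,34.4,0.618,-0.5385,0,0,0,0,34.4,0.618,-0.5385,0,0,0,0,34.4,0.618,-0.5385,0,0,0,0,34.4,0.618,-0.5385,0,0,0,0,34.4,0.618,-0.5385,0,0,0,0,34.4,0.618,-0.5385,0,0,0,0,34.4,0.618,-0.5385,0,0,0,0,34.4,0.618,-0.5385,0,0,0,0,34.4,0.618,-0.5385,0,0,0,0,34.4,0.618,-0.5385,0,0,0,0,34.4,0.618,-0.5385,0,0,0,0,34.4,0.618,-0.5385,0,0,0,0,34.4,0.618,-0.5385,0,0]
}}

```text
clock: 2.6
position: [0.605, 0.1529, 0.2454]
ee_rot: [0.994, -0.107, 0.0, 0.0]
ft_force: [0.3, 0.1, -0.5]
grip_width: 0.003
grasp_force: 0.0
```

```bash
python3 - <<'E'
from h import *
for a in [(.055,.046,.025,-1),(.045,.046,.025,-1),(.025,.046,.035,-1),(.005,.046,.04,-1),(-.012,.046,.04,-1)]: print(shift(*a))
a=viewer.camera("scene");b=viewer.camera("top")
cv2.imwrite("pics/m1.png",np.hstack([a[130:330,250:450],b[170:370,140:340]])[:,:,::-1].repeat(2,0).repeat(2,1))
E
```

```text
[ 0.000e+00 -0.000e+00 -0.000e+00 -1.000e-04 -6.000e-04  1.344e-01]
[ 0.     -0.     -0.     -0.0101 -0.0006  0.1344]
[ 0.     -0.     -0.     -0.0301 -0.0006  0.1244]
[ 0.     -0.     -0.     -0.0501 -0.0006  0.1194]
[ 0.     -0.     -0.     -0.0671 -0.0006  0.1194]
```

View pics/m1.png

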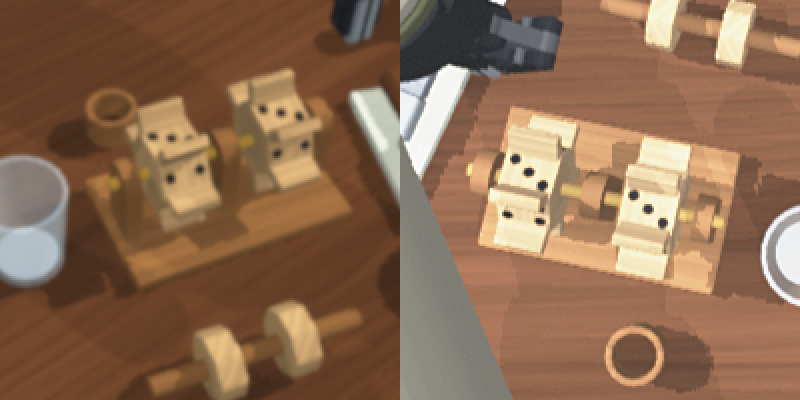

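The picture shows the gripper's dark fingers at about (210,190) in the top image and (427,140) in the scene image, with both wheels unmoved. I'll check that against the projected tip.

```bash
python3 - <<'E'
from h import *
for X in [(.605,.153,.231),(.605,.153,.30)]:
  for n in("top","scene"): print(n,proj(n,np.array(X)))
E
```

```text
top [[186.30457175 199.95076326]]
scene [[424.35513445 146.02747519]]
top [[165.19738854 186.57625999]]
scene [[435.54718571 101.10332376]]
```

Call:
{"name": "play_rows", "arguments": {
  "plan": [0,0,0,0.003,0,0.05,0,0,0,0,0.003,0,0.1,0,0,0,0,0.003,0,0.134,0,0,0,0,-0.005,0,0.134,0,0,0,0,-0.012,0,0.133,0,0,0,0,-0.021,0,0.129,0,0,0,0,-0.03,0,0.124,0,0,0,0,-0.04,0,0.122,0,0,0,0,-0.05,0,0.119,0,0,0,0,-0.058,0,0.119,0,0,0,0,-0.064,0,0.119,0,0,0,0,-0.067,0,0.119,0,0,0,0,-0.067,0,0.119,0]
}}

```text
clock: 4.32
position: [0.5391, 0.1671, 0.126]
ee_rot: [0.994, -0.107, -0.0, 0.0]
ft_force: [-0.1, -0.4, -0.4]
grip_width: -0.002
grasp_force: 0.0
```

```bash
python3 - <<'E'
from h import *
o=status.get_obs();print(Rc.T@(o["position"]-O),o["ft_force"])
a=viewer.camera("scene");b=viewer.camera("top")
cv2.imwrite("pics/m2.png",np.hstack([a[130:330,250:450],b[170:370,140:340]])[:,:,::-1].repeat(2,0).repeat(2,1))
E
```

```text
[-0.00132764  0.04535318  0.12599173] [-0.13599007 -0.43453168 -0.37855853]
```

View pics/m2.png

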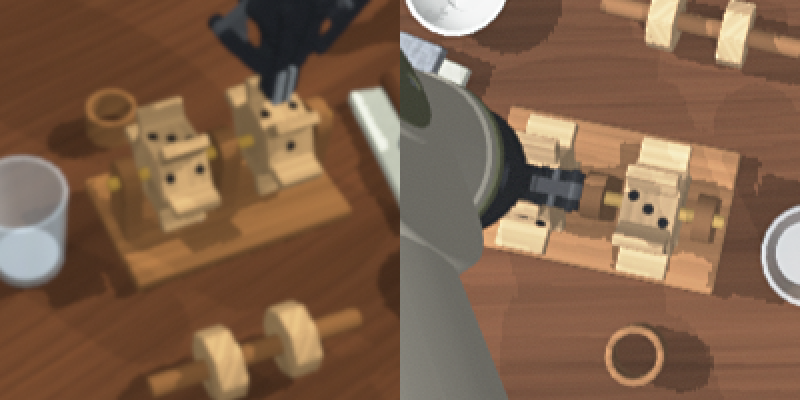

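The left wheel has rolled. The scene half now shows two pips on top beside the fingers and the single pip of face 1 at full-image (395.5,203).

```bash
cat >> h.py <<'E'
def pips(n,y,q0):
    # dark blobs in a window about the wheel; reports centroid and hull of each
    c=proj(n,O+Rc@np.array([0,y,.09]))[0].astype(int);g=viewer.camera(n)
    x0,y0=c-32;w=cv2.resize(g[y0:y0+64,x0:x0+64],None,fx=6,fy=6,interpolation=cv2.INTER_CUBIC)
    m=(w.max(2)<85).astype(np.uint8);k,_,st,ce=cv2.connectedComponentsWithStats(m)
    return [((ce[i]+.5)/6-.5+[x0,y0],st[i][4]/36) for i in range(1,k) if 5<st[i][4]/36<80]
E
python3 - <<'E'
from h import *
print(ang("scene",(395.5,203),1))
for n in ("scene","top"):
  for y in (.046,-.046):
    print(n,y,[(c.round(1).tolist(),round(a)) for c,a in pips(n,y,0)])
E
```

```text
(np.float64(1.2531896538638665), np.float64(0.04885451113548067))
scene 0.046 [([381.9, 186.5], 6), ([394.9, 202.4], 6), ([358.1, 216.6], 9)]
scene -0.046 [([305.8, 188.1], 10), ([326.0, 197.8], 7), ([335.3, 198.6], 8), ([349.5, 214.3], 6), ([358.1, 218.1], 16), ([334.7, 218.8], 8)]
top 0.046 [([209.8, 281.1], 7)]
top -0.046 [([256.4, 267.3], 16), ([263.6, 274.1], 16), ([270.9, 281.1], 16)]
```

Call:
{"name": "play_rows", "arguments": {
  "plan": [0,0,0,-0.003,0,0,0,0,0,0,-0.0065,0,0,0,0,0,0,-0.0065,0,0,0,0,0,0,0.002,0,0,0,0,0,0,0.005,0,-0.04,0,0,0,0,0.005,0,-0.09,0,0,0,0,0.06,0,-0.1,0,0,0,0,0.1,0,-0.1,0,0,0,0,0.1,0,-0.1,0]
}}

```text
clock: 5.75
position: [0.6396, 0.1439, 0.2249]
ee_rot: [0.994, -0.108, -0.001, 0.0]
ft_force: [0.4, 0.5, -0.2]
grip_width: 0.004
grasp_force: 0.0
```

```bash
python3 - <<'E'
from h import *
o=status.get_obs();print(o["clock"],Rc.T@(o["position"]-O))
for n in ("scene","top"):
  print(n,[(c.round(1).tolist(),round(a),[round(float(v),3) for v in ang(n,c,1)]) for c,a in pips(n,.046,0)])
a=viewer.camera("scene");b=viewer.camera("top")
cv2.imwrite("pics/m3.png",np.hstack([a[130:330,250:450],b[170:370,140:340]])[:,:,::-1].repeat(2,0).repeat(2,1))
E
```

```text
5.75 [0.10177386 0.04392195 0.22493815]
scene [([394.7, 200.5], 5, [1.09, 0.048]), ([358.0, 216.8], 8, [1.294, -0.019])]
top []
```

View pics/m3.png

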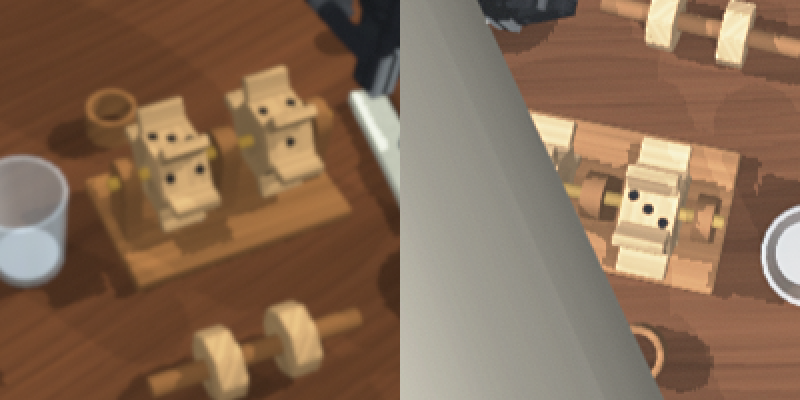

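Two pips are on top of the left wheel, at about full-image (381.5,185.5) and (395.5,181). The arm blocks the top view, so I'll re-measure once it moves to the near side of the right wheel.

```bash
python3 - <<'E'
from h import *
print(ang("scene",(388.5,183.2),2)); print(shift(-.045,-.046,.11,1))
E
```

```text
(np.float64(1.114313525820911), np.float64(0.048093890945371476))
[-0.      0.      0.     -0.1544  0.0919  0.0304]
```

Call:
{"name": "play_rows", "arguments": {
  "plan": [0,0,0,-0.0545,0.03,0,0,0,0,0,-0.1045,0.06,0,0,0,0,0,-0.1545,0.092,0,0,0,0,0,-0.1545,0.092,0,0,0,0,0,-0.1545,0.092,0,0,0,0,0,-0.1545,0.092,0,0]
}}

```text
clock: 6.7
position: [0.4676, 0.0895, 0.2265]
ee_rot: [0.994, -0.106, 0.0, -0.0]
ft_force: [-1.0, 0.7, 0.4]
grip_width: -0.002
grasp_force: 0.0
```

```bash
cat >> h.py <<'E'
def dots(n,face,guess,r=4,k=8):   # darkness-weighted centroid round each guessed pip, mean -> wheel angle
    g=np.mean([viewer.camera(n) for _ in range(2)],0).max(2);c=[]
    for u,v in guess:
        for _ in range(4):
            Y,X=np.mgrid[int(v)-k:int(v)+k+1,int(u)-k:int(u)+k+1]
            w=np.clip(110-g[Y,X],0,None)*(np.hypot(X-u,Y-v)<r)
            u,v=(w*X).sum()/w.sum(),(w*Y).sum()/w.sum()
        c.append((u,v))
    return np.round(c,1).tolist(),ang(n,np.mean(c,0),face)
E
python3 - <<'E'
from h import *
o=status.get_obs();print(o["clock"],Rc.T@(o["position"]-O),shift(-.045,-.046,.03,1))
print(dots("scene",2,[(381.5,185.5),(395.5,181)]),dots("scene",1,[(395,201)]))
b=viewer.camera("top")
print([(c.round(1).tolist(),round(a)) for c,a in pips("top",.046,0)])
cv2.imwrite("pics/m4.png",b[190:340,150:350,::-1].repeat(3,0).repeat(3,1))
E
```

```text
6.7 [-0.05485445 -0.04557678  0.2265273 ] [-0.1    -0.      0.     -0.0012  0.0005  0.1105]
([[381.1, 185.1], [394.9, 180.7]], (np.float64(1.0840976492823822), np.float64(0.047678599877575945))) ([[394.8, 200.5]], (np.float64(1.0900506344596121), np.float64(0.0478756849652337)))
[([211.0, 261.7], 14), ([231.8, 285.2], 26)]
```

View pics/m4.png

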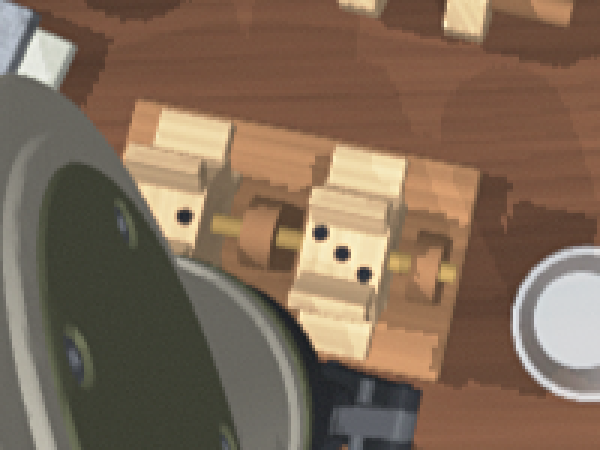

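The picture shows one of the left wheel's two pips at top (211,262), with the other hidden by the arm. The right wheel is still on three and the fingers are on its near side. The left wheel reads about 1.05–1.09, which is close. Next I push the right wheel.

Call:
{"name": "play_rows", "arguments": {
  "plan": [0,0,0,-0.003,0,0.05,0,0,0,0,-0.003,0,0.1,0,0,0,0,-0.003,0,0.1105,0,0,0,0,0.006,0,0.1105,0,0,0,0,0.016,0,0.1075,0,0,0,0,0.026,0,0.1045,0,0,0,0,0.036,0,0.1015,0,0,0,0,0.046,0,0.1005,0,0,0,0,0.053,0,0.1005,0,0,0,0,0.057,0,0.1005,0,0,0,0,0.057,0,0.1005,0]
}}

```text
clock: 8.38
position: [0.5228, 0.0767, 0.1257]
ee_rot: [0.994, -0.107, 0.0, -0.0]
ft_force: [-0.4, -0.3, 0.9]
grip_width: -0.003
grasp_force: 0.0
```

```bash
python3 - <<'E'
from h import *
o=status.get_obs();print(o["clock"],Rc.T@(o["position"]-O),o["ft_force"])
a=viewer.camera("scene");b=viewer.camera("top")
cv2.imwrite("pics/m5.png",np.hstack([a[130:330,250:450],b[170:370,140:340]])[:,:,::-1].repeat(2,0).repeat(2,1))
E
```

```text
8.375 [ 0.00180754 -0.04641836  0.12574327] [-0.35652056 -0.25275125  0.93219791]
```

View pics/m5.png

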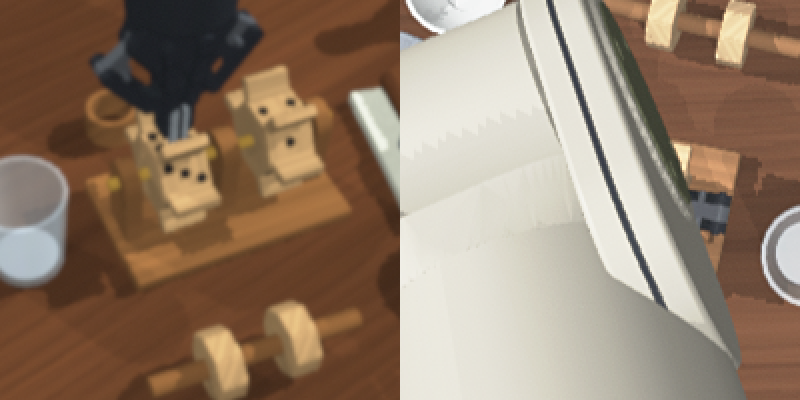

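Four pips are coming up on the right wheel. Face 3's pips are now on its far side, at full-image (334,214), (342.5,216.5) and (351,218.5).

```bash
python3 - <<'E'
from h import *
print(dots("scene",3,[(334,214),(342.5,216.5),(351,218.5)]),dots("scene",2,[(381.5,185.5),(395.5,181)]))
E
```

```text
([[333.6, 213.6], [342.1, 216.2], [350.4, 218.3]], (np.float64(3.036396519495446), np.float64(-0.044981436528554686))) ([[381.1, 185.1], [394.9, 180.7]], (np.float64(1.0846430248693901), np.float64(0.047677391932769875)))
```

Call:
{"name": "play_rows", "arguments": {
  "plan": [0,0,0,0.003,0,0,0,0,0,0,0.0055,0,0,0,0,0,0,0.0055,0,0,0,0,0,0,-0.002,0,0,0,0,0,0,-0.005,0,-0.04,0,0,0,0,-0.005,0,-0.09,0,0,0,0,-0.02,0.06,-0.1,0,0,0,0,-0.02,0.12,-0.1,0,0,0,0,-0.02,0.18,-0.1,0,0,0,0,-0.02,0.24,-0.1,0,0,0,0,-0.02,0.3,-0.1,0,0,0,0,-0.02,0.36,-0.1,0,0,0,0,-0.02,0.42,-0.1,0,0,0,0,-0.02,0.42,-0.1,0,0,0,0,-0.02,0.42,-0.1,0]
}}

```text
clock: 10.55
position: [0.414, -0.3288, 0.2258]
ee_rot: [0.994, -0.107, 0.0, -0.0]
ft_force: [0.2, 0.6, -0.2]
grip_width: 0.001
grasp_force: 0.0
```

```bash
python3 - <<'E'
from h import *
o=status.get_obs();print(o["clock"],Rc.T@(o["position"]-O))
print(dots("scene",3,[(333,212.5),(341.8,215),(350.4,217)]),dots("scene",2,[(381.5,185.5),(395.5,181)]))
for y in (.046,-.046): print([(c.round(1).tolist(),round(a)) for c,a in pips("top",y,0)])
a=viewer.camera("scene");b=viewer.camera("top")
cv2.imwrite("pics/m6.png",np.hstack([a[155:255,305:425],b[220:320,175:295]])[:,:,::-1].repeat(3,0).repeat(3,1))
E
```

```text
10.55 [-0.01882617 -0.46582736  0.22577599]
([[334.2, 215.6], [342.5, 218.0], [350.6, 219.9]], (np.float64(3.1389078438508475), np.float64(-0.04494698748850706))) ([[381.1, 185.1], [394.9, 180.7]], (np.float64(1.0842526795381289), np.float64(0.047696264546965184)))
[([194.5, 258.3], 11), ([211.0, 261.7], 12)]
[([256.8, 265.6], 11), ([273.5, 269.1], 11), ([254.5, 275.9], 11), ([271.2, 279.4], 11)]
```

View pics/m6.png

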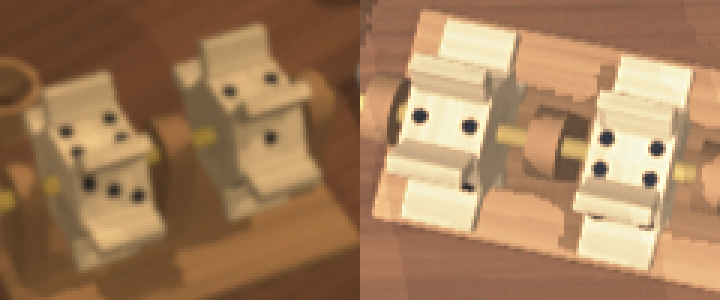

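The arm is out of view and the picture shows two pips on top at left and four on top at right, both close to square.

```bash
python3 - <<'E'
from h import *
print("L",ang("top",np.mean([(194.5,258.3),(211,261.7)],0),2),dots("scene",1,[(395,201)])[1])
print("R",ang("top",np.mean([(256.8,265.6),(273.5,269.1),(254.5,275.9),(271.2,279.4)],0),4),ang("scene",np.array([(66+109+121+77)/12+305,(131+118+137+153)/12+155]),4))
# edges of base, colour-independent check of x: axle brass pixels on z=.072
g=viewer.camera("top");h=cv2.cvtColor(g,cv2.COLOR_RGB2HSV)
m=(h[...,0]>20)&(h[...,0]<32)&(h[...,1]>120);m[:225]=0;m[310:]=0;m[:,:175]=0;m[:,310:]=0
v,u=np.nonzero(m);P=np.array([Rc.T@(onz("top",p,.076)-O) for p in zip(u,v)])
print(len(P),np.median(P,0),np.polyfit(P[:,1],P[:,0],1))
E
```

```text
L (np.float64(1.0909936000199), np.float64(0.04815550879717834)) (np.float64(1.0893061023201571), np.float64(0.04786393211277412))
R (np.float64(3.132505478268206), np.float64(-0.04391232609318706)) (np.float64(3.1548571414061675), np.float64(-0.044125380557062))
5 [-0.00082725 -0.06806767  0.076     ] [0.0445614 0.0013095]
```

```bash
python3 - <<'E'
from h import *
for n,p in [("top",(225,265)),("top",(246.3,270)),("top",(283,277.7)),("scene",(373.3,200.3)),("scene",(322.3,216.7))]:
    print(n,(Rc.T@(onz(n,p,.073)-O)).round(4))
# refined with brass mask
for n,c in (("top",[(225,265),(246,270),(283,278)]),("scene",[(373,200),(322,216.5)])):
    h=cv2.cvtColor(viewer.camera(n),cv2.COLOR_RGB2LAB).astype(float)[...,2]
    for u,v in c:
        Y,X=np.mgrid[int(v)-6:int(v)+7,int(u)-2:int(u)+3];w=np.clip(h[Y,X]-np.percentile(h[Y,X],75),0,None)
        q=((w*X).sum()/w.sum(),(w*Y).sum()/w.sum());print(n,np.round(q,1),(Rc.T@(onz(n,q,.073)-O)).round(4))
E
```

```text
top [0.0003 0.0212 0.073 ]
top [-0.0012 -0.0124  0.073 ]
top [-0.0025 -0.0698  0.073 ]
scene [0.0025 0.0237 0.073 ]
scene [ 0.0004 -0.0671  0.073 ]
top [224.9 264.9] [0.0004 0.0214 0.073 ]
top [245.9 269.5] [-0.0005 -0.0117  0.073 ]
top [282.1 277.4] [-0.0023 -0.0683  0.073 ]
scene [372.6 200.2] [0.0019 0.0228 0.073 ]
scene [321.7 216.3] [-0.0006 -0.0676  0.073 ]
```

```bash
python3 - <<'E'
import h; from h import *
P=[onz("top",p,.102) for p in [(194.5,258.3),(211,261.7),(256.8,265.6),(273.5,269.1),(254.5,275.9),(271.2,279.4)]]
for i in (0,2,4): d=P[i]-P[i+1];print("yaw",np.degrees(-np.arctan2(d[0],d[1])))
h.yaw=np.radians(-13.7);h.Rc=Ro.from_euler('z',h.yaw).as_matrix()
for n,p in (("top",(224.9,264.9)),("top",(245.9,269.5)),("top",(282.1,277.4)),("scene",(372.6,200.2)),("scene",(321.7,216.3))): print(n,(h.Rc.T@(onz(n,p,.073)-O)).round(4))
print("L",ang("top",(202.75,260),2),ang("scene",(388,182.9),2),ang("scene",(394.8,200.5),1))
print("R",ang("top",(264,272.5),4),ang("scene",(342.4,217.8),3))
E
```

```text
yaw -13.293679028406723
yaw -13.518180300960472
yaw -13.452944224989832
top [-0.0001  0.0214  0.073 ]
top [-0.0003 -0.0117  0.073 ]
top [-0.0005 -0.0684  0.073 ]
scene [0.0013 0.0228 0.073 ]
scene [ 0.0011 -0.0676  0.073 ]
L (np.float64(1.0489425275522355), np.float64(0.04816510716746855)) (np.float64(1.044253102787813), np.float64(0.04766965579447319)) (np.float64(1.0549616174836642), np.float64(0.048052620739082896))
R (np.float64(3.1708310575430816), np.float64(-0.04390275763975507)) (np.float64(3.1701285701851147), np.float64(-0.04394843709170959))
```

```bash
python3 -c "
from workcell import manip
print(manip.hand_in())"
```

```text
the job is handed in; nothing more can be done
None
```

I set the calendar to 24 and handed it in at about 11 s: by my camera measurements the left wheel (two pips up) is within about 1° of square and the right (four pips up) within about 2°, and the arm never came near the tumbler.

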